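# Clamp a dressing stone in its bench holder with the eccentric knob

### The arm

A 6-joint arm with a two-finger parallel gripper is mounted at the origin on a cart in front of the work surface, level with it; the furniture and walls round the work are solid. World frame = base frame: x ahead of the robot, y to its left, z up, the work surface at z = 0. Lengths are in m, angles in rad, forces in N, time in s.
With the tool pointing down it reaches from about 0.3 to 0.875 m from the base axis. Payload 6.4 kg.
Tool frame: the origin (TCP) lies at the very end of the fingers, on their centre line; the grasp point (between the pads) lies 19 mm behind it; z points along the fingers, y is the line along which they close (so a half turn about z gives the same grasp; the last joint's range is limited). The gripper opens to 85 mm and grips with 20 to 120 N. Pads are 22 mm wide; open, the fingers measure 114 mm over their backs; the gripper's body (76 mm by 85 mm) begins 54 mm behind the grasp point. The pads swing forward as they close: fully open they stand 13 mm farther back than shut.
Start: joints at [-1.481, 0.181, 1.607, -0, 1.354, -0.206], TCP at [0.168, -0.55, 0.231] pointing down, gripper open.
Joint ranges: [-2.99, 2.99], [-0.89, 2.07], [0.3, 2.58], [-1.14, 4.28], [0, 2.63], [-3.12, 3.12]. Speed limits (rad/s): [2.57, 2.57, 3.01, 3.14, 3.14, 3.14].

### API

Orientations are given as a unit quaternion [w, x, y, z].
In Python, from bench import ctrl gives the robot as it stands.
- The arm moves only by the tool jog_arm, never from a script. Its argument "series" is a list that holds one entry, the list of rows, each a list of 7 numbers: the shift along the tool's x, y, z in mm, then the turn, a rotation vector about the tool's x, y, z in rad, then the finger opening in mm, from 0 to 85.4. In form: [[[tx, ty, tz, rx, ry, rz, gripper], ...]]. A call has exactly 10 rows; each row shifts and turns the commanded pose from where the row before left it, along the tool's axes as they then stand; what a row does not reach is not made up. A row lasts 1/10 s, in which the tool goes at most 50 mm and 8.59 degrees, less where a joint would pass 70% of its speed; a pose out of reach is approached as far as the arm can. A call with a gripper value outside its range is refused whole. The fingers move at their own pace and stop on an object; the grip force is fixed at half the most. Time passes only in rows, so rows that do not move let the fingers close, or fill a call up. It gives the time, the measured TCP pose, the force, the opening and the grip force at its end, in the units of the state.
- ctrl.get_obs(): the state, without advancing time (a new reading comes with each control period).
- ctrl.camera(name): name is "side" or "top" or "wrist"; returns a dict with "frame" (384x512x3 uint8, blue, green, red), "z_map" (384x512 float32, m along the optical axis (not along the pixel's ray), 0 where there is no reading), "fx", "fy", "cx", "cy" (pixels), "xyz" and "rotation" of the camera in the world. Camera axes: x right, y down, z forward; pixel columns grow to the right and rows downward; lengths in m; the calibration is good to about 2 mm. A picture is of the moment at which its call begins.
- ctrl.hand_in(): hands the job in; it is judged then, once.
The state is a dict: "time_s": time; "q": joint angles; "dq": joint speeds; "joint_efforts": joint torques, N m; "eef_pos": TCP position; "eef_rot": TCP orientation; "wrist_force": force on the tool from outside, world axes, zero at the start; "torque": the same for the moment, N m; "opening": opening from 0.0 (shut) to 1.0 (fully open); "grasp_force": force on a finger pad.
Only numpy, scipy, OpenCV 4.12 (cv2) and the standard library are available. Lean on these libraries where they do the work, as an engineer would, in place of code of your own. Each camera call takes 0.05 s, during which the arm holds its last target. There are 200 camera calls.

### The job

Mount the black dressing stone in the bench holder: lay it flat between the cam and the rubber-faced jaw, slide it home against the end stop and let go of it. Then turn the red eccentric knob clockwise until its lobe has pushed the stone onto the jaw, bears on it and holds it snugly. The stone is brittle, so neither press it hard onto the holder nor over-tighten the cam, and leave the other things on the platform where they are.

Things in the scene. Friction and masses are not known exactly. Their poses are not given: they have to be found in the camera images.
- platform: Low wooden bench platform standing over the clutter on the desk, 325 x 380 mm; its top, on which the holder, the stone and the small tools stand, is 145 mm above the desk top (world z 0.145). Origin in the middle of its top. It does not move.
- stone: Black silicon-carbide dressing stone, a brittle block 24 x 60 x 18 mm (x, y, z), about 65 g, a long groove in its top, lying flat on the platform. Origin at the centre of its underside, y along its length, z up. Grasp it across its 24 mm width; in the holder, take only its top 8 mm, some 14 mm from its middle towards the end away from the end stop: fingers then clear knob and jaw.
- holder: Fixed bench holder, grey base 130 x 116 x 10 mm. Origin at the platform's top, z up, -x faces the robot (yaw up to 0.35). In its frame (mm): base top z 10, the stone lies there along y; cam pivot x -24.8, y -10, disc z 11 to 18; end stop at -y; on the +x side a locked jaw, top z 18, set by eye: its rubber face stands square, anywhere from x 23 to 29, and yields 1 mm per 24 N.
- end_stop (a point): Middle of the upper edge of the steel end stop's face, at z 19 mm, at x 12, y -30 mm in the holder's frame; the block is 36 mm long (x) and 16 mm thick, and its face looks to the holder's +y. With the stone's end home on it, the stone's origin is at y 0 in the holder's frame.
- cam (a joint): Angle (rad, 0 to 2.9) of the eccentric knob, growing clockwise seen from above; starts at 0.5 to 0.8, clear of the seat. The disc (radius 25 mm, centre 10 mm off the pivot) reaches to x = 0.2 - 10 cos(angle) mm in the holder's frame and pushes the stone over to the jaw; it stays where it is left. It bears from 1.45 to 2.1 rad on, by the jaw's setting, dragging the stone towards the end stop.
- cam_grip (a point): Middle of the knob's red grip bar on the pivot axis, at z 40 mm in the holder's frame; bar 40 x 12 x 20 mm (z 30 to 50 mm, passing over the stone), x along it, = holder's x at angle 0. Free torque 0.06 N m; once stone and jaw meet, about 0.025 N m more per newton of clamping, and 0.07 rad further gives about 12 N. Snug is 6 to 22 N; above 30 N the stone may crack.
- bur_block: Beech block with mounted points, 30 x 90 x 50 mm; leave it alone.
- rest: Black handpiece rest; leave it alone.
- handpiece: Dark rotary handpiece, 191 mm long, lying in its rest; leave it alone.
- brush: Flat dusting brush with a wooden handle, 170 mm long; leave it alone.
- loupe: Small folding loupe; leave it alone.
- pot: Round white pot with a tan lid, 62 mm across; leave it alone.
- rubber_a: Black rubber part, 24 mm, beside the pot; leave it alone.
- rubber_b: Black rubber part, 24 mm, beside the pot; leave it alone.

How it is judged:
On the way, in this order (a step that is already met when the one before it is completed fails the run):
1. the stone lies flat in the holder, its end within 1.5 mm of the end stop, let go, with the cam not yet bearing on it (y of stone in the frame of holder between -0.0015 and 0.0015 m and z of stone in the frame of holder between 0.008 and 0.012 m and x of stone in the frame of holder between 0.002 and 0.0205 m and angle between the y axis of stone and the y axis of holder, either way round below 0.06 rad and contact force between stone and holder below 3 N and contact force between the fingers and stone below 0.1 N and value of joint cam below 1.25 rad), for 0.1 s.
2. the cam has been turned until its lobe bears on the stone with more than 5 N (y of stone in the frame of holder between -0.0015 and 0.0015 m and z of stone in the frame of holder between 0.008 and 0.012 m and x of stone in the frame of holder between 0.002 and 0.0205 m and angle between the y axis of stone and the y axis of holder, either way round below 0.06 rad and contact force between stone and holder above 5 N and value of joint cam above 1.3 rad), for 0.2 s.
At the end, for the whole second after the job is handed in: The stone rests flat on the holder's base, square to it within 3 degrees, its end within 1.5 mm of the end stop, clamped against the jaw by the turned cam with 5 to 25 N (all of step 2 and contact force between stone and holder below 35 N and linear speed of stone below 0.01 m/s); the robot touches nothing.
It fails at once if the stone is pressed on the holder, its end stop or its cam with more than 30 N (contact force between stone and holder above 30 N).
It fails at once if another thing on the platform is shifted by more than 20 mm (distance of any of bur_block, rest, handpiece, brush, loupe, pot, rubber_a, rubber_b from where it was at the start of the episode above 0.02 m).
It also fails if it takes over 69 s, if anything falls off the work surface, if the arm or the gripper's body presses on something with over 40 N, if the wrist force passes 120 N, or if a joint passes its speed limit or range.

## Working session

There is one attempt and no reset: what is moved stays moved. The work goes in short steps, Python scripts to look and compute and a tool call to move; the robot and the scene stay as the last step left them, time stands still between calls to the robot, and variables do not carry over. Pictures are saved under pics/ and viewed, at most 12 in all, crops included, and the job is handed in when it is done.

Besides the shell and the picture viewer there is one more tool, called as name(argument=value, ...) on one line, values as JSON. jog_arm: Moves the arm, as the interface text tells. Its arguments: {"type":"object","properties":{"series":{"type":"array"}},"required":["series"]}

```bash
mkdir -p pics; ls; cat > h.py <<'E'
import numpy as np, cv2, pickle
from bench import ctrl
def snap(name,fn):
    c=ctrl.camera(name); pickle.dump(c,open(f'pics/{fn}.pkl','wb')); cv2.imwrite(f'pics/{fn}.png',c['frame']); return c
def load(fn): return pickle.load(open(f'pics/{fn}.pkl','rb'))
def rot(c):
    R=np.array(c['rotation'],float)
    if R.shape==(4,):
        from scipy.spatial.transform import Rotation
        R=Rotation.from_quat(R[[1,2,3,0]]).as_matrix()
    return R
def px(c,u,v,z=None):
    "world pos of pixel, from depth or at world height z"
    R=rot(c);p=np.array(c['xyz']);d=R@np.array([(u-c['cx'])/c['fx'],(v-c['cy'])/c['fy'],1])
    if z is None: return p+d*c['z_map'][int(round(v)),int(round(u))]
    return p+d*(z-p[2])/d[2]
def cloud(c):
    v,u=np.mgrid[:384,:512];Z=c['z_map']
    P=np.stack([(u-c['cx'])/c['fx']*Z,(v-c['cy'])/c['fy']*Z,Z],-1)
    return P@rot(c).T+np.array(c['xyz'])
E
python3 - <<'E'
from h import *
o=ctrl.get_obs();print(o)
for n in ['top','side','wrist']:
    c=snap(n,n+'0');print(n,c['xyz'],c['rotation'],c['fx'],c['cx'],c['cy'])
a=cv2.hconcat([load('top0')['frame'],load('side0')['frame']])
cv2.imwrite('pics/a.png',cv2.resize(load('top0')['frame'],(800,600),interpolation=cv2.INTER_CUBIC))
E
```

```text
pics
{'time_s': 0.0, 'q': array([-1.48128180e+00,  1.81537309e-01,  1.60801212e+00, -4.43972389e-06,
        1.35378445e+00, -2.06304090e-01]), 'dq': array([ 4.30338683e-04, -8.84364984e-04,  4.20200967e-05,  1.93254905e-03,
       -1.09594802e-03, -1.24762182e-05]), 'joint_efforts': array([-3.75290711e-04, -4.44875014e+01, -3.51334083e+01, -3.27734433e-04,
        8.67641706e-03,  4.34081272e-06]), 'eef_pos': array([ 0.16758866, -0.54946073,  0.23038425]), 'eef_rot': array([-8.69258222e-04,  9.89080900e-01,  1.47371011e-01,  4.86468397e-05]), 'wrist_force': array([ 0.17345716, -0.07193959,  0.33741878]), 'torque': array([-0.06016992,  0.03959172, -0.01631291]), 'grasp_force': 0.0, 'opening': 0.9996196369686974}
top [ 0.31418275 -0.07882235  1.10387573] [ 0.06862139 -0.66959055  0.73542456 -0.07804048] 462.468548159506 250.56640926001182 198.31366439196157
side [ 0.52735649 -0.82974117  0.62973484] [-0.49742454  0.86722243  0.01567493 -0.01575999] 388.6056612894208 256.09875250774525 189.38086411129126
wrist [ 0.23266272 -0.52862397  0.3734247 ] [ 0.1063126   0.79604486 -0.59042212 -0.08007454] 280.3566928795817 249.7896224648009 193.45491371738058
```

View pics/a.png

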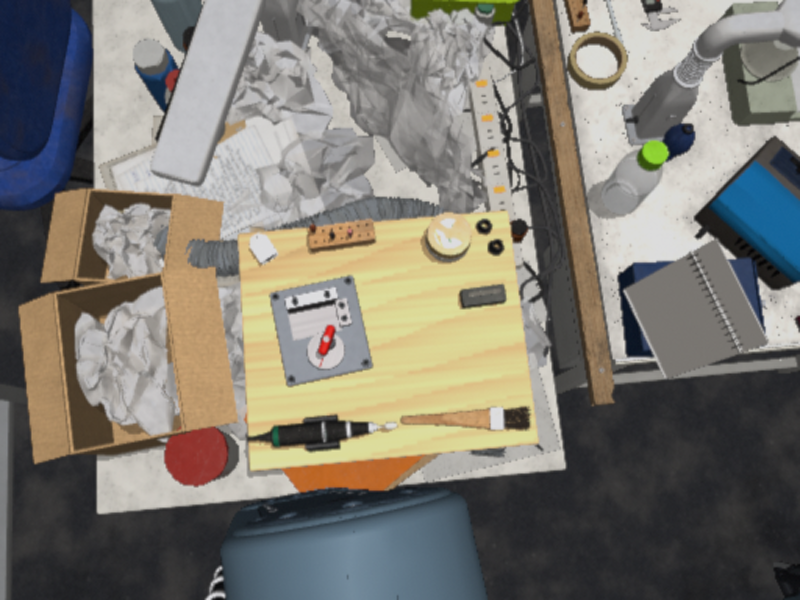

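The top view shows the holder base around (320,330), the red knob at (326,340), the stone at (483,296), the jaw at the top of the holder and the end stop on its right at (343,312). I'll enlarge that area.

```bash
python3 - <<'E'
from h import *
c=load('top0');f=c['frame'][165:260,165:330]
cv2.imwrite('pics/b.png',cv2.resize(f,(800,460),interpolation=cv2.INTER_CUBIC))
P=cloud(c)
for u,v in [(309,189),(205,211),(288,152),(170,200),(330,250),(205,222),(320,170)]: print(u,v,px(c,u,v).round(4))
# stone: dark pixels in region
g=c['frame'].max(2)
sub=np.zeros_like(g);sub[175:205,288:330]=1
m=(g<90)&(sub>0)
v,u=np.nonzero(m);q=np.array([px(c,a,b,0.163)[:2] for a,b in zip(u,v)])
r=cv2.minAreaRect(q.astype(np.float32)*1000);print(len(q),r)
h=P[...,2];m2=(h>0.157)&(sub>0);v,u=np.nonzero(m2);print(cv2.minAreaRect(P[m2][:,:2].astype(np.float32)*1000),np.median(P[m2][:,2]))
# base
m=(h>0.151)&(h<0.159);m[:,:165]=0;m[:170]=0;m[255:]=0;m[:,245:]=0
print(m.sum(),cv2.minAreaRect(P[m][:,:2].astype(np.float32)*1000))
E
```

```text
309 189 [ 0.5207 -0.2246  0.1606]
205 211 [ 0.4954 -0.0039  0.1549]
288 152 [ 0.5999 -0.1877  0.1779]
170 200 [0.5278 0.0688 0.1451]
330 250 [ 0.3913 -0.255   0.1442]
205 222 [ 0.4656 -0.0055  0.1952]
320 170 [ 0.5645 -0.2563  0.1412]
123 ((518.4970092773438, -221.88845825195312), (22.350248336791992, 57.01477813720703), 0.8214011192321777)
((436.8628234863281, -150.6367950439453), (54.66115188598633, 279.00347900390625), 48.57141876220703) 0.16148705409095987
2310 ((496.2960510253906, -2.987701416015625), (130.22718811035156, 115.93521881103516), 7.374464988708496)
```

View pics/b.png

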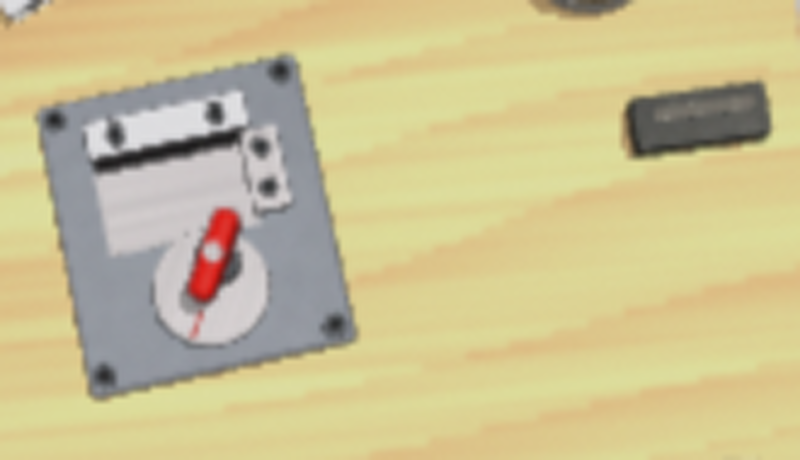

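```bash
cat >> h.py <<'E'
from scipy.spatial.transform import Rotation as Ro
def rows(target,yaw,n=10,start=None):
    "round-number rows from measured pose to world target (tool down, tool x at yaw)"
    o=ctrl.get_obs(); p=np.array(o['eef_pos']);q=np.array(o['eef_rot'])
    if start is not None: p=np.array(start[0]);y0=start[1]
    else:
        X=Ro.from_quat(q[[1,2,3,0]]).as_matrix()[:,0];y0=np.arctan2(X[1],X[0])
    d=(yaw-y0+np.pi)%(2*np.pi)-np.pi
    out=[]; y=y0;cur=p.copy();rz=round(-d/n,4)
    for i in range(n):
        w=(p+(np.array(target)-p)*(i+1)/n)-cur
        x=np.array([np.cos(y),np.sin(y),0]);t=np.array([np.sin(y),-np.cos(y),0])
        s=[round(float(w@x*1000),1),round(float(w@t*1000),1),round(float(-w[2]*1000),1)]
        cur=cur+(s[0]*x+s[1]*t)/1000+np.array([0,0,-s[2]/1000]);y-=rz
        out.append(s+[0,0,rz])
    print('from',p.round(4),round(y0,4),'end',cur.round(4),round(y,4));[print(r) for r in out]
E
python3 - <<'E'
from h import *
rows([.50,-.20,.27],1.571)
c=load('top0')
P=lambda x,y:(165+x/4.848,165+y/4.842)
for n,x,y,z in [('knob',212,252,.195),('jawL',97,168,.163),('jawR',240,140,.163),('stopT',245,142,.164),('stopB',258,210,.164)]:
    u,v=P(x,y);print(n,px(c,u,v,z).round(4))
E
```

```text
from [ 0.1676 -0.5496  0.2306] 0.2958 end [ 0.5001 -0.2     0.27  ] 1.5708
[42.0, -23.8, -3.9, 0, 0, np.float64(-0.1275)]
[44.6, -18.2, -4.0, 0, 0, np.float64(-0.1275)]
[46.7, -12.4, -3.9, 0, 0, np.float64(-0.1275)]
[47.8, -6.3, -4.0, 0, 0, np.float64(-0.1275)]
[48.2, -0.3, -3.9, 0, 0, np.float64(-0.1275)]
[47.9, 5.9, -3.9, 0, 0, np.float64(-0.1275)]
[46.7, 12.0, -4.0, 0, 0, np.float64(-0.1275)]
[44.9, 17.8, -3.9, 0, 0, np.float64(-0.1275)]
[42.2, 23.3, -4.0, 0, 0, np.float64(-0.1275)]
[38.9, 28.6, -3.9, 0, 0, np.float64(-0.1275)]
knob [ 0.4748 -0.0136  0.195 ]
jawL [0.5215 0.035  0.163 ]
jawR [ 0.5281 -0.0269  0.163 ]
stopT [ 0.5268 -0.029   0.164 ]
stopB [ 0.4966 -0.0322  0.164 ]
```

jog_arm(series=[[[42, -23.8, -4, 0, 0, -0.1275, 85], [44.6, -18.2, -4, 0, 0, -0.1275, 85], [46.7, -12.4, -4, 0, 0, -0.1275, 85], [47.8, -6.3, -4, 0, 0, -0.1275, 85], [48.2, -0.3, -4, 0, 0, -0.1275, 85], [47.9, 5.9, -4, 0, 0, -0.1275, 85], [46.7, 12, -4, 0, 0, -0.1275, 85], [44.9, 17.8, -4, 0, 0, -0.1275, 85], [42.2, 23.3, -4, 0, 0, -0.1275, 85], [38.9, 28.6, -4, 0, 0, -0.1275, 85]]])

```text
time_s: 1.15
eef_pos: [0.5011, -0.1986, 0.2714]
eef_rot: [0.0, 0.705, 0.709, -0.0]
wrist_force: [0.5, -0.4, -0.7]
opening: 1.0
grasp_force: 0.0
```

```bash
python3 - <<'E'
from h import *
c=snap('wrist','w1');o=ctrl.get_obs();print(o['eef_pos'],o['q'],c['xyz'],o['wrist_force'])
cv2.imwrite('pics/w1b.png',cv2.resize(c['frame'],(800,600),interpolation=cv2.INTER_CUBIC))
E
```

```text
[ 0.50521197 -0.19330152  0.27219104] [-0.58781936  0.06958514  1.64723486  0.00478061  1.42302861 -0.60490691] [ 0.5018294  -0.13013064  0.41429716] [-1.10069972  4.62112217  0.96792009]
```

View pics/w1b.png

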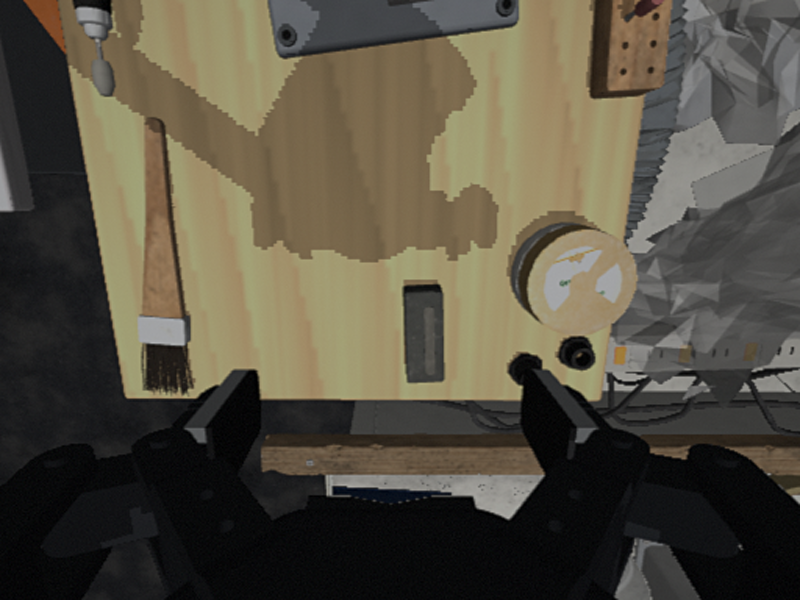

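The wrist view shows the stone's top face with corners near (405,291), (440,291), (443,381) and (408,381), in a 1.5625x enlargement. The pot and rubber parts sit well to its right.

```bash
python3 - <<'E'
from h import *
c=load('w1');s=1.5625
print(np.array([px(c,u/s,v/s,.163) for u,v in [(405,291),(440,291),(443,381),(408,381)]]).round(4))
P=cloud(c);m=(P[...,2]>.158)&(P[...,2]<.17);m[:,:245]=0;m[:,300:]=0;m[:175]=0;m[255:]=0
m=cv2.morphologyEx(m.astype(np.uint8),cv2.MORPH_OPEN,np.ones((3,3)))>0
print(m.sum(),cv2.minAreaRect(P[m][:,:2].astype(np.float32)*1000),np.median(P[m][:,2]))
o=ctrl.get_obs();print(o['eef_pos'],o['dq'])
E
```

```text
[[ 0.5108 -0.192   0.163 ]
 [ 0.5314 -0.1919  0.163 ]
 [ 0.5353 -0.2498  0.163 ]
 [ 0.5134 -0.2499  0.163 ]]
1476 ((522.202880859375, -221.07827758789062), (23.547954559326172, 59.443058013916016), 1.8711061477661133) 0.16279722157412493
[ 0.50521197 -0.19330152  0.27219104] [-0.08217867 -0.03022063  0.04144271 -0.02415577 -0.00466949  0.06243046]
```

```bash
python3 - <<'E'
from h import *
rows([.5217,-.2071,.195],1.606,6,start=([.5001,-.2,.2706],1.5708))
E
```

```text
from [ 0.5001 -0.2     0.2706] 1.5708 end [ 0.5217 -0.2071  0.195 ] 1.6062
[-1.2, 3.6, 12.6, 0, 0, -0.0059]
[-1.2, 3.6, 12.6, 0, 0, -0.0059]
[-1.2, 3.6, 12.6, 0, 0, -0.0059]
[-1.3, 3.6, 12.6, 0, 0, -0.0059]
[-1.2, 3.5, 12.6, 0, 0, -0.0059]
[-1.3, 3.6, 12.6, 0, 0, -0.0059]
```

jog_arm(series=[[[-1.2, 3.6, 12.6, 0, 0, -0.0059, 50], [-1.2, 3.6, 12.6, 0, 0, -0.0059, 50], [-1.2, 3.6, 12.6, 0, 0, -0.0059, 50], [-1.3, 3.6, 12.6, 0, 0, -0.0059, 50], [-1.2, 3.5, 12.6, 0, 0, -0.0059, 50], [-1.3, 3.6, 12.6, 0, 0, -0.0059, 50], [0, 0, 0, 0, 0, 0, 50], [0, 0, 0, 0, 0, 0, 50], [0, 0, 0, 0, 0, 0, 50], [0, 0, 0, 0, 0, 0, 50]]])

```text
time_s: 2.2
eef_pos: [0.5221, -0.2077, 0.1966]
eef_rot: [0.001, 0.694, 0.72, 0.0]
wrist_force: [0.2, -0.7, -1.1]
opening: 0.583
grasp_force: 0.0
```

```bash
python3 - <<'E'
from h import *
c=snap('wrist','w2');o=ctrl.get_obs();print(o['eef_pos'],o['eef_rot'],o['dq'].round(3),o['opening'],o['wrist_force'])
P=cloud(c);m=(P[...,2]>.158)&(P[...,2]<.17)&(abs(P[...,0]-.522)<.02)&(abs(P[...,1]+.221)<.04)
m=cv2.morphologyEx(m.astype(np.uint8),cv2.MORPH_OPEN,np.ones((3,3)))>0
print(m.sum(),cv2.minAreaRect(P[m][:,:2].astype(np.float32)*1000),np.median(P[m][:,2]))
cv2.imwrite('pics/w2b.png',cv2.resize(c['frame'],(800,600),interpolation=cv2.INTER_CUBIC))
E
```

```text
[ 0.52200846 -0.20766912  0.19645152] [6.66637873e-04 6.94457402e-01 7.19533502e-01 1.07800462e-04] [ 0.     0.001  0.004 -0.    -0.001 -0.   ] 0.5892753475198275 [-0.7326301  -0.22227417  0.29859212]
2745 ((522.492431640625, -221.0762939453125), (23.344606399536133, 59.37181091308594), 2.671480655670166) 0.16280500703539416
```

View pics/w2b.png

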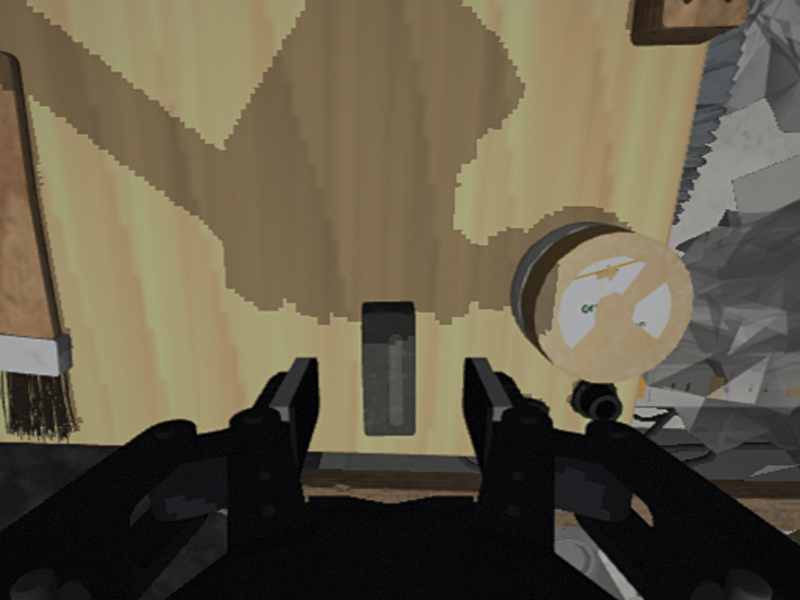

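The fingers straddle the stone at (388,370). A rubber part sits close behind the right finger at (535,400), so I narrow the opening before going down.

jog_arm(series=[[[0, 0.4, 0, 0, 0, -0.01, 38], [0, 0, 0, 0, 0, 0, 38], [0, 0, 7, 0, 0, 0, 38], [0, 0, 7, 0, 0, 0, 38], [0, 0, 7, 0, 0, 0, 38], [0, 0, 7, 0, 0, 0, 38], [0, 0, 7, 0, 0, 0, 38], [0, 0, 5, 0, 0, 0, 38], [0, 0, 0, 0, 0, 0, 38], [0, 0, 0, 0, 0, 0, 38]]])

```text
time_s: 3.25
eef_pos: [0.5221, -0.2075, 0.1557]
eef_rot: [-0.0, 0.691, 0.723, 0.0]
wrist_force: [-0.2, 0.6, 0.1]
opening: 0.442
grasp_force: 0.0
```

```bash
python3 - <<'E'
from h import *
o=ctrl.get_obs();print(o['eef_pos'],o['dq'].round(3),o['opening'],o['wrist_force'])
E
```

```text
[ 0.52214265 -0.2075273   0.15566524] [-0.    -0.008 -0.008 -0.     0.001  0.   ] 0.4421295858819662 [-0.15745054  0.60840592  0.077172  ]
```

jog_arm(series=[[[0, 0.2, 0.7, 0, 0, 0, 38], [0, 0, 0, 0, 0, 0, 38], [0, 0, 0, 0, 0, 0, 20], [0, 0, 0, 0, 0, 0, 15], [0, 0, 0, 0, 0, 0, 15], [0, 0, 0, 0, 0, 0, 15], [0, 0, 0, 0, 0, 0, 15], [0, 0, 0, 0, 0, 0, 15], [0, 0, 0, 0, 0, 0, 15], [0, 0, 0, 0, 0, 0, 15]]])

```text
time_s: 4.25
eef_pos: [0.5227, -0.2077, 0.1556]
eef_rot: [0.001, 0.691, 0.723, 0.0]
wrist_force: [0.9, 0.3, 4.4]
opening: 0.26
grasp_force: 59.4
```

```bash
python3 - <<'E'
from h import *
o=ctrl.get_obs();print(o['eef_pos'],o['eef_rot'],o['opening'],o['wrist_force'],o['grasp_force'])
E
```

```text
[ 0.5226556  -0.2076948   0.15558879] [5.13182237e-04 6.90850743e-01 7.22997218e-01 1.00912026e-04] 0.2603979538133422 [0.89133635 0.27719358 4.3990993 ] 59.37722861766815
```

```bash
python3 - <<'E'
from h import *
rows([.5227,-.2077,.215],1.617,3)
rows([.50,-.065,.27],1.7,5,start=([.5227,-.2077,.215],1.617))
E
```

```text
from [ 0.5227 -0.2077  0.1556] 1.6163 end [ 0.5227 -0.2077  0.215 ] 1.6169
[-0.0, 0.0, -19.8, 0, 0, np.float64(-0.0002)]
[-0.0, 0.0, -19.8, 0, 0, np.float64(-0.0002)]
[-0.0, 0.0, -19.8, 0, 0, np.float64(-0.0002)]
from [ 0.5227 -0.2077  0.215 ] 1.617 end [ 0.5   -0.065  0.27 ] 1.7
[28.7, -3.2, -11.0, 0, 0, -0.0166]
[28.8, -2.8, -11.0, 0, 0, -0.0166]
[28.8, -2.2, -11.0, 0, 0, -0.0166]
[28.8, -1.8, -11.0, 0, 0, -0.0166]
[28.9, -1.3, -11.0, 0, 0, -0.0166]
```

jog_arm(series=[[[0, 0, -20, 0, 0, 0, 15], [0, 0, -20, 0, 0, 0, 15], [0, 0, -20, 0, 0, 0, 15], [28.7, -3.2, -11, 0, 0, -0.0166, 15], [28.8, -2.8, -11, 0, 0, -0.0166, 15], [28.8, -2.2, -11, 0, 0, -0.0166, 15], [28.8, -1.8, -11, 0, 0, -0.0166, 15], [28.9, -1.3, -11, 0, 0, -0.0166, 15], [0, 0, 0, 0, 0, 0, 15], [0, 0, 0, 0, 0, 0, 15]]])

```text
time_s: 5.25
eef_pos: [0.4996, -0.0645, 0.2698]
eef_rot: [0.0, 0.66, 0.751, -0.0]
wrist_force: [0.7, -0.2, -1.2]
opening: 0.257
grasp_force: 58.9
```

jog_arm(series=[[[0, 0, 0, 0, 0, 0, 15], [0, 0, 0, 0, 0, 0, 15], [0, 0, 0, 0, 0, 0, 15], [0, 0, 0, 0, 0, 0, 15], [0, 0, 0, 0, 0, 0, 15], [0, 0, 0, 0, 0, 0, 15], [0, 0, 0, 0, 0, 0, 15], [0, 0, 0, 0, 0, 0, 15], [0, 0, 0, 0, 0, 0, 15], [0, 0, 0, 0, 0, 0, 15]]])

```text
time_s: 6.25
eef_pos: [0.4997, -0.0648, 0.27]
eef_rot: [0.0, 0.66, 0.751, 0.0]
wrist_force: [0.2, 0.6, -0.3]
opening: 0.256
grasp_force: 58.9
```

```bash
python3 - <<'E'
from h import *
c=snap('wrist','w3');o=ctrl.get_obs();print(o['eef_pos'],o['eef_rot'],o['opening'],o['wrist_force'],o['grasp_force'],o['dq'].round(3))
P=cloud(c);h=P[...,2];R=(abs(P[...,0]-.496)<.09)&(abs(P[...,1]+.003)<.075)
m=((h>.151)&(h<.159)&R).astype(np.uint8)
n,l,s,_=cv2.connectedComponentsWithStats(m);k=1+s[1:,4].argmax();m=l==k
r=cv2.minAreaRect(P[m][:,:2].astype(np.float32)*1000);print(m.sum(),r)
cv2.imwrite('pics/w3b.png',cv2.resize(c['frame'],(800,600),interpolation=cv2.INTER_CUBIC))
cv2.imwrite('pics/w3c.png',cv2.resize(c['frame'][20:230,150:400],(714,600),interpolation=cv2.INTER_CUBIC))
E
```

```text
[ 0.49973443 -0.06474635  0.27001509] [1.76109192e-05 6.60252202e-01 7.51043959e-01 8.45510854e-06] 0.2560334071319063 [0.34229075 0.057824   0.24843318] 58.90291213989258 [-0.002 -0.001  0.     0.001  0.001 -0.001]
13593 ((497.13525390625, 0.6245346069335938), (130.30567932128906, 115.43479919433594), 7.233184814453125)
```

View pics/w3b.png

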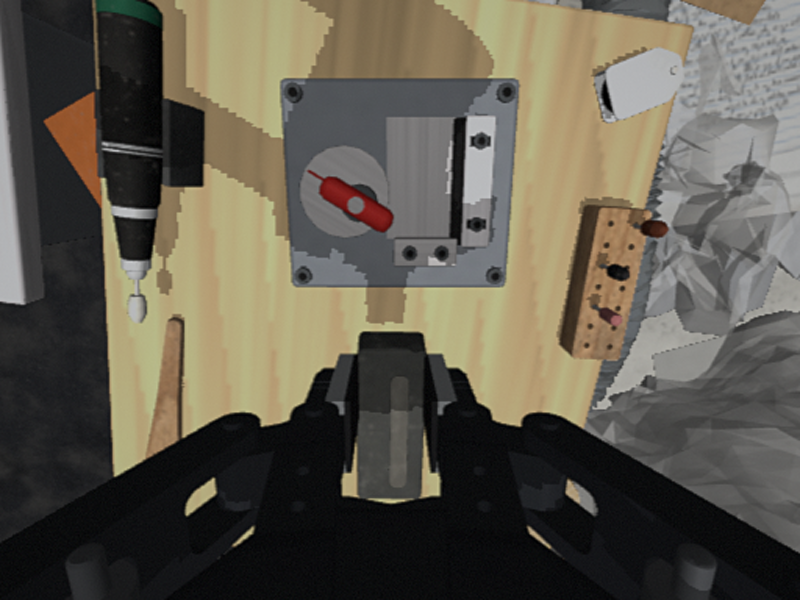

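The wrist view shows the holder, with the red bar centre at (356,205), the end stop's upper face edge at about (425,239), the jaw's rubber strip at x≈458, and the gripped stone at (390,415). I'll measure these from the cloud.

```bash
python3 - <<'E'
from h import *
c=load('w3');P=cloud(c);h=P[...,2];f=c['frame'].astype(int)
C=np.array([.4971,.0006]);a=np.deg2rad(7.23);ex=np.array([np.cos(a),np.sin(a)]);ey=np.array([-ex[1],ex[0]])
H=np.stack([(P[...,:2]-C)@ex,(P[...,:2]-C)@ey],-1)*1000
def rect(m,n):
    m=cv2.morphologyEx(m.astype(np.uint8),cv2.MORPH_OPEN,np.ones((2,2)))>0
    q=H[m];print(n,m.sum(),cv2.minAreaRect(q.astype(np.float32)),'x',np.percentile(q[:,0],[1,99]).round(1),'y',np.percentile(q[:,1],[1,99]).round(1),'z',np.median(h[m]).round(4))
R=(abs(H[...,0])<65)&(abs(H[...,1])<58)
rect(R&(h>.1608)&(h<.1672)&(H[...,0]>-5)&(H[...,1]<-28),'stop')
rect(R&(h>.160)&(h<.166)&(H[...,0]>18)&(H[...,1]>-30),'jaw')
rect(R&(h>.160)&(h<.166)&(H[...,0]<5)&(H[...,1]>-45),'disc')
red=(f[...,2]>140)&(f[...,1]<70)&(f[...,0]<70)
rect(R&red&(h>.188),'bar')
s=1.5625
for n,u,v,z in [('barc',356,205,.195),('stopL',395,239,.164),('stopR',457,239,.164),('jawface_top',452,118,.163),('jawface_bot',449,238,.163)]:
    w=px(c,u/s,v/s,z)[:2]-C;print(n,(w@ex*1000).round(1),(w@ey*1000).round(1))
# carried stone: top face in tool frame
o=ctrl.get_obs();T=o['eef_pos']
v,u=np.mgrid[:384,:512];m=(u>225)&(u<278)&(v>205)&(v<322)&(h>.26)&(h<.30)
print('stone top z',np.percentile(h[m],[5,50,95]),'tcp',T)
m&=(abs(h-np.median(h[m]))<.004)
print(cv2.minAreaRect(P[m][:,:2].astype(np.float32)*1000),P[m].min(0),P[m].max(0))
# stone far end (+y) edge pixels (358..424, 352?) printed through plane
for n,u,v in [('tl',359,348),('tr',423,348),('bl',360,497),('br',422,497)]:
    print(n,px(c,u/s,v/s,np.median(h[m])).round(4))
E
```

```text
stop 596 ((15.025020599365234, -31.250946044921875), (39.872283935546875, 68.37133026123047), 59.779720306396484) x [-1.5 51.2] y [-44.7 -29.4] z 0.1641
jaw 2006 ((24.78460121154785, 2.4354400634765625), (58.52913284301758, 68.52265167236328), 0.02767346426844597) x [20.6 53.6] y [-30.5  35.8] z 0.1633
disc 1976 ((-18.314273834228516, -8.870803833007812), (50.67319107055664, 74.41448211669922), 64.92803955078125) x [-52.7   4. ] y [-41.2  20.8] z 0.1634Traceback (most recent call last):
  File "<stdin>", line 13, in <module>
  File "<stdin>", line 7, in rect
    return _quantile_unchecked(
        a, q, axis, out, overwrite_input, method, keepdims, weights)
    return _ureduce(a,
                    func=_quantile_ureduce_func,
    ...<5 lines>...
                    overwrite_input=overwrite_input,
                    method=method)
    r = func(a, **kwargs)
    result = _quantile(arr,
                       quantiles=q,
    ...<2 lines>...
                       out=out,
                       weights=wgt)
    slices_having_nans = np.isnan(arr[-1, ...])
                                  ~~~^^^^^^^^^
IndexError: index -1 is out of bounds for axis 0 with size 0
```

View pics/w3c.png

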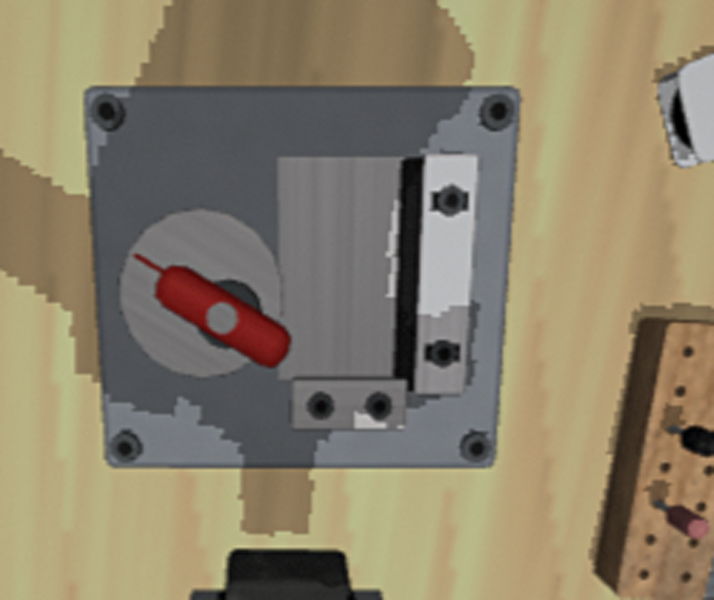

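The crop shows the rubber strip's front edge from (402,158) to (396,390), the stop face edge at row 379 from column 293 to 406, and the bar's white centre dot at (222,318) with the bar pointing from (175,282) to (270,352).

```bash
python3 - <<'E'
from h import *
c=load('w3');P=cloud(c);h=P[...,2]
C=np.array([.4971,.0006]);a=np.deg2rad(7.23);ex=np.array([np.cos(a),np.sin(a)]);ey=np.array([-ex[1],ex[0]])
g=2.857
for n,u,v,z in [('dot',222,318,.195),('barA',175,282,.195),('barB',270,352,.195),('stopL',293,379,.164),('stopR',406,379,.164),('jawT',402,158,.163),('jawB',396,388,.163),('baseTL',85,90,.155),('baseTR',519,88,.155),('baseBL',107,466,.155),('baseBR',494,466,.155)]:
    w=px(c,150+u/g,20+v/g,z)[:2]-C;print(n,(w@ex*1000).round(1),(w@ey*1000).round(1))
v,u=np.mgrid[:384,:512];m=(u>233)&(u<268)&(v>230)&(v<312)&(h>.26)&(h<.30)
zt=np.median(h[m]);print('stone top z',np.percentile(h[m],[5,50,95]))
s=1.5625
q=np.array([px(c,u/s,v/s,zt) for u,v in [(359,348),(423,348),(422,497),(360,497)]]);print(q.round(4),q.mean(0),ctrl.get_obs()['eef_pos'])
m=(u>222)&(u<282)&(v>200)&(v<325)&(abs(h-zt)<.003)
m=cv2.morphologyEx(m.astype(np.uint8),cv2.MORPH_OPEN,np.ones((3,3)))>0
print(cv2.minAreaRect(P[m][:,:2].astype(np.float32)*1000))
E
```

```text
dot -21.2 -7.5
barA -33.4 1.7
barB -8.5 -16.4
stopL -2.0 -27.5
stopR 33.1 -27.5
jawT 29.5 36.3
jawB 30.2 -30.4
baseTL -63.1 55.8
baseTR 64.1 56.5
baseBL -63.2 -57.3
baseBR 64.7 -57.2
stone top z [0.27630649 0.27729121 0.27827604]
[[ 0.4887 -0.0505  0.2773]
 [ 0.5097 -0.0478  0.2773]
 [ 0.5178 -0.1054  0.2773]
 [ 0.4953 -0.1082  0.2773]] [ 0.50288832 -0.07797408  0.27729121] [ 0.49973443 -0.06474635  0.27001509]
((502.7346496582031, -78.31687927246094), (30.486427307128906, 59.849571228027344), 4.85840368270874)
```

```bash
python3 - <<'E'
from h import *
rows([.5093,.0243,.22],1.697,5)
E
```

```text
from [ 0.4997 -0.0647  0.27  ] 1.6993 end [0.5093 0.0243 0.22  ] 1.6968
[17.4, 4.2, 10.0, 0, 0, np.float64(0.0005)]
[17.4, 4.1, 10.0, 0, 0, np.float64(0.0005)]
[17.5, 4.2, 10.0, 0, 0, np.float64(0.0005)]
[17.4, 4.2, 10.0, 0, 0, np.float64(0.0005)]
[17.4, 4.1, 10.0, 0, 0, np.float64(0.0005)]
```

jog_arm(series=[[[17.4, 4.2, 10, 0, 0, 0.0005, 15], [17.4, 4.1, 10, 0, 0, 0.0005, 15], [17.5, 4.2, 10, 0, 0, 0.0005, 15], [17.4, 4.2, 10, 0, 0, 0.0005, 15], [17.4, 4.1, 10, 0, 0, 0.0005, 15], [0, 0, 8, 0, 0, 0, 15], [0, 0, 8, 0, 0, 0, 15], [0, 0, 8, 0, 0, 0, 15], [0, 0, 8, 0, 0, 0, 15], [0, 0, 0, 0, 0, 0, 15]]])

```text
time_s: 7.3
eef_pos: [0.5085, 0.0238, 0.1867]
eef_rot: [-0.001, 0.662, 0.75, -0.001]
wrist_force: [-0.6, -0.1, -1.1]
opening: 0.258
grasp_force: 58.9
```

```bash
python3 - <<'E'
from h import *
c=snap('wrist','w4');o=ctrl.get_obs();print(o['eef_pos'],o['eef_rot'],o['opening'],o['wrist_force'],o['dq'].round(3))
t=snap('top','t4')
a=cv2.resize(c['frame'][150:384,130:380],(500,468),interpolation=cv2.INTER_CUBIC)
cv2.imwrite('pics/w4b.png',a)
E
```

```text
[0.50890399 0.0237848  0.18737681] [-5.29211500e-04  6.61550109e-01  7.49900701e-01 -3.35594392e-04] 0.2559955935706435 [-0.11370244 -0.82676341 -0.4430476 ] [ 0.005 -0.011 -0.016 -0.     0.006  0.002]
```

View pics/w4b.png

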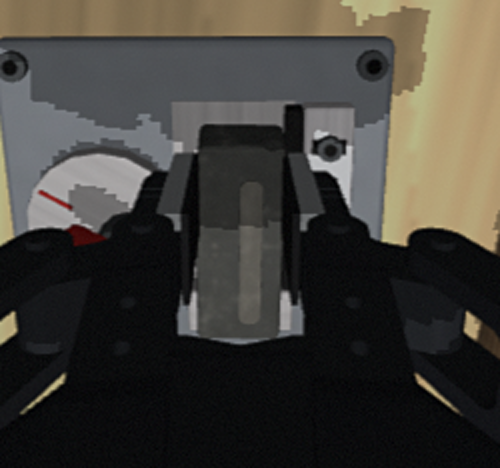

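The stone hangs between the cam and the jaw. Its right edge is at column 283 and the rubber face begins at about column 286, so I'll measure the gap.

```bash
python3 - <<'E'
from h import *
c=load('w4')
O=np.array([.5003,.0035]);a=.126;ex=np.array([np.cos(a),np.sin(a)]);ey=np.array([-ex[1],ex[0]])
for n,u,v,z in [('jaw',286,106,.163),('jaw2',286,140,.163),('sR',283,138,.1947),('sL',199,138,.1947),('sR2',280,334,.1947),('sL2',197,334,.1947),('basecorner L',0,38,.155),('basecorner R',393,38,.155)]:
    w=px(c,130+u/2,150+v/2,z)[:2]-O;print(n,(w@ex*1000).round(1),(w@ey*1000).round(1))
w=ctrl.get_obs()['eef_pos'][:2]-O;print('tcp',w@ex,w@ey)
E
```

```text
jaw 26.3 35.7
jaw2 26.5 24.4
sR 23.1 36.9
sL 1.6 37.0
sR2 23.3 -22.1
sL2 -0.3 -22.1
basecorner L -63.7 55.8
basecorner R 60.3 55.5
tcp 0.011484625633464673 0.019052038278036726
```

jog_arm(series=[[[0, 0, 5, 0, 0, 0, 15], [0, 0, 5, 0, 0, 0, 15], [0, 0, 4, 0, 0, 0, 15], [0, 0, 3, 0, 0, 0, 15], [0, 0, 2, 0, 0, 0, 15], [0, 0, 1, 0, 0, 0, 15], [0, 0, 0, 0, 0, 0, 15], [0, 0, 0, 0, 0, 0, 15], [0, 0, 0, 0, 0, 0, 15], [0, 0, 0, 0, 0, 0, 15]]])

```text
time_s: 8.4
eef_pos: [0.5094, 0.0242, 0.1682]
eef_rot: [0.0, 0.661, 0.75, 0.0]
wrist_force: [0.2, -0.2, -0.5]
opening: 0.256
grasp_force: 58.9
```

jog_arm(series=[[[0, 0, 0.8, 0, 0, 0, 15], [0, 0, 0.6, 0, 0, 0, 15], [0, 0, 0.4, 0, 0, 0, 15], [0, 0, 0, 0, 0, 0, 15], [-0.5, 0, 0, 0, 0, 0, 15], [-0.5, 0, 0, 0, 0, 0, 15], [-0.5, 0, 0, 0, 0, 0, 15], [-0.5, 0, 0, 0, 0, 0, 15], [-0.5, 0, 0, 0, 0, 0, 15], [0, 0, 0, 0, 0, 0, 15]]])

```text
time_s: 9.4
eef_pos: [0.5096, 0.0217, 0.1662]
eef_rot: [0.0, 0.661, 0.75, 0.0]
wrist_force: [-0.7, 0.3, -0.7]
opening: 0.257
grasp_force: 58.9
```

jog_arm(series=[[[0, 0, 0, 0, 0, 0, 15], [-0.4, 0, 0, 0, 0, 0, 15], [-0.4, 0, 0, 0, 0, 0, 15], [0, 0, 0, 0, 0, 0, 15], [-0.4, 0, 0, 0, 0, 0, 15], [0, 0, 0, 0, 0, 0, 15], [0, 0, 0, 0, 0, 0, 15], [0, 0, 0, 0, 0, 0, 15], [0, 0, 0, 0, 0, 0, 15], [0, 0, 0, 0, 0, 0, 15]]])

```text
time_s: 10.4
eef_pos: [0.5098, 0.0206, 0.1662]
eef_rot: [0.0, 0.661, 0.75, 0.0]
wrist_force: [0.6, -1.2, -1.0]
opening: 0.259
grasp_force: 58.9
```

jog_arm(series=[[[-0.3, 0, 0, 0, 0, 0, 15], [0, 0, 0, 0, 0, 0, 15], [-0.3, 0, 0, 0, 0, 0, 15], [0, 0, 0, 0, 0, 0, 15], [-0.3, 0, 0, 0, 0, 0, 15], [0, 0, 0, 0, 0, 0, 15], [-0.3, 0, 0, 0, 0, 0, 15], [0, 0, 0, 0, 0, 0, 15], [0, 0, 0, 0, 0, 0, 15], [0, 0, 0, 0, 0, 0, 15]]])

```text
time_s: 11.4
eef_pos: [0.5099, 0.0195, 0.1662]
eef_rot: [-0.0, 0.661, 0.75, 0.0]
wrist_force: [0.3, 1.3, -0.9]
opening: 0.257
grasp_force: 58.9
```

jog_arm(series=[[[-0.3, 0, 0, 0, 0, 0, 15], [0, 0, 0, 0, 0, 0, 15], [-0.3, 0, 0, 0, 0, 0, 15], [0, 0, 0, 0, 0, 0, 15], [-0.3, 0, 0, 0, 0, 0, 15], [0, 0, 0, 0, 0, 0, 15], [0, 0, 0, 0, 0, 0, 15], [0, 0, 0, 0, 0, 0, 15], [0, 0, 0, 0, 0, 0, 15], [0, 0, 0, 0, 0, 0, 15]]])

```text
time_s: 12.4
eef_pos: [0.5098, 0.0193, 0.1662]
eef_rot: [-0.001, 0.661, 0.75, 0.0]
wrist_force: [-1.2, 6.4, 0.3]
opening: 0.256
grasp_force: 59.1
```

The stone has met the end stop: 6.4 N with no further travel. I ease off, lower the last 0.6 mm and release.

jog_arm(series=[[[0.4, 0, 0, 0, 0, 0, 15], [0, 0, 0.3, 0, 0, 0, 15], [0, 0, 0.3, 0, 0, 0, 15], [0, 0, 0, 0, 0, 0, 15], [0, 0, 0, 0, 0, 0, 15], [0, 0, 0, 0, 0, 0, 15], [0, 0, 0, 0, 0, 0, 15], [0, 0, 0, 0, 0, 0, 15], [0, 0, 0, 0, 0, 0, 15], [0, 0, 0, 0, 0, 0, 15]]])

```text
time_s: 13.4
eef_pos: [0.5099, 0.0194, 0.1658]
eef_rot: [-0.0, 0.661, 0.75, 0.0]
wrist_force: [-1.4, 5.7, 2.1]
opening: 0.258
grasp_force: 59.3
```

jog_arm(series=[[[0.3, 0, 0, 0, 0, 0, 15], [0, 0, 0, 0, 0, 0, 15], [0, 0, 0, 0, 0, 0, 28], [0, 0, 0, 0, 0, 0, 33], [0, 0, 0, 0, 0, 0, 33], [0, 0, 0, 0, 0, 0, 33], [0, 0, -3, 0, 0, 0, 33], [0, 0, -5, 0, 0, 0, 33], [0, 0, -10, 0, 0, 0, 33], [0, 0, -10, 0, 0, 0, 33]]])

```text
time_s: 14.4
eef_pos: [0.5101, 0.0192, 0.1947]
eef_rot: [0.0, 0.661, 0.75, 0.0]
wrist_force: [0.2, 0.1, 0.3]
opening: 0.385
grasp_force: 0.0
```

jog_arm(series=[[[0, 0, -20, 0, 0, 0, 33], [-5, 0, -20, 0, 0, 0, 33], [-16, -2, -15, 0, 0, 0, 33], [-20, -2, -10, 0, 0, 0, 33], [-20, -2, -5, 0, 0, 0, 33], [-20, -2, -5, 0, 0, 0, 33], [0, 0, 0, 0, 0, 0, 33], [0, 0, 0, 0, 0, 0, 33], [0, 0, 0, 0, 0, 0, 33], [0, 0, 0, 0, 0, 0, 33]]])

```text
time_s: 15.4
eef_pos: [0.512, -0.0613, 0.2684]
eef_rot: [-0.0, 0.661, 0.751, 0.0]
wrist_force: [0.4, -0.6, -0.3]
opening: 0.388
grasp_force: 0.0
```

```bash
python3 - <<'E'
from h import *
c=snap('wrist','w5');o=ctrl.get_obs();print(o['time_s'],o['eef_pos'],o['eef_rot'],o['wrist_force'],o['dq'].round(3))
cv2.imwrite('pics/w5b.png',cv2.resize(c['frame'][20:230,150:400],(714,600),interpolation=cv2.INTER_CUBIC))
E
```

```text
15.45 [ 0.51201277 -0.06134098  0.26843359] [-2.41148508e-04  6.60828842e-01  7.50536597e-01 -1.91922051e-05] [1.12004022 0.59202952 0.50843755] [-0.003  0.002 -0.002 -0.001  0.    -0.002]
```

View pics/w5b.png

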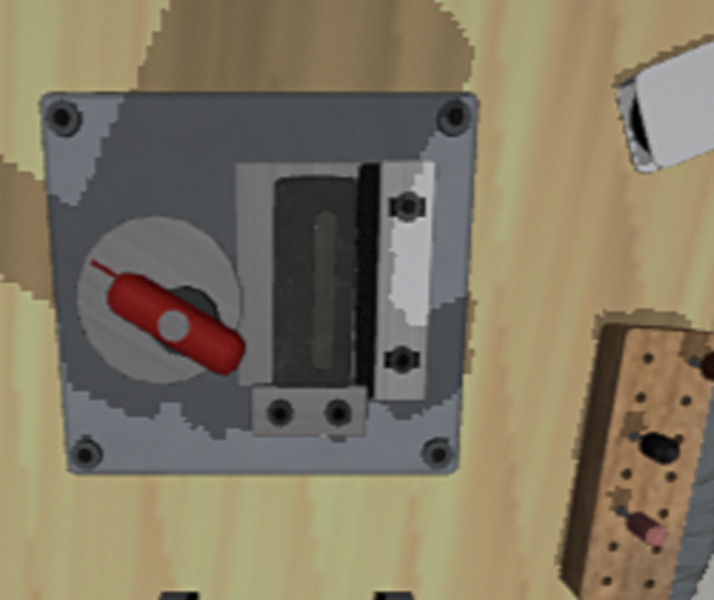

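The stone lies square in the seat: its end meets the stop at row 386, and its right edge (column 355) is just short of the rubber (column 360). The knob's dot is at (173,325). Next I'll measure the knob.

```bash
python3 - <<'E'
from h import *
c=load('w5');f=c['frame'].astype(int)
O=np.array([.5003,.0035]);a=.126;ex=np.array([np.cos(a),np.sin(a)]);ey=np.array([-ex[1],ex[0]])
g=2.857
def hp(u,v,z): 
    w=px(c,150+u/g,20+v/g,z)[:2];return w.round(4),((w-O)@ex*1000).round(1),((w-O)@ey*1000).round(1)
for n,u,v,z in [('dot',173,325,.195),('stopL',253,386,.164),('stopR',366,386,.164),('jaw',361,165,.163),('jaw',357,395,.163),('sTL',275,182,.173),('sTR',358,180,.173),('sBL',273,386,.173),('sBR',352,386,.173)]: print(n,hp(u,v,z))
red=((f[...,2]>110)&(f[...,1]<60)&(f[...,0]<60)).astype(np.uint8)
n,l,s,_=cv2.connectedComponentsWithStats(red);k=[i for i in range(1,n) if abs(_[i][0]-211)<25 and abs(_[i][1]-133)<25];k=max(k,key=lambda i:s[i,4])
v,u=np.nonzero(l==k);q=np.array([px(c,x,y,.195)[:2] for x,y in zip(u,v)])*1000
print(s[k],cv2.minAreaRect(q.astype(np.float32)))
P=cloud(c);print('bar z',np.median(P[l==k][:,2]))
piv=O-.0248*ex-.010*ey;print('pivot by O',piv)
E
```

```text
dot (array([ 0.4768, -0.0093]), np.float64(-25.0), np.float64(-9.8))
stopL (array([ 0.4989, -0.0269]), np.float64(-5.2), np.float64(-30.0))
stopR (array([ 0.5335, -0.0226]), np.float64(29.6), np.float64(-30.0))
jaw (array([0.5225, 0.0402]), np.float64(26.7), np.float64(33.7))
jaw (array([ 0.5313, -0.0258]), np.float64(27.0), np.float64(-32.9))
sTL (array([0.4987, 0.0315]), np.float64(1.9), np.float64(28.0))
sTR (array([0.5215, 0.0349]), np.float64(25.0), np.float64(28.5))
sBL (array([ 0.505, -0.025]), np.float64(1.1), np.float64(-28.8))
sBR (array([ 0.5283, -0.022 ]), np.float64(24.6), np.float64(-28.8))
[214 132  18  15 144] ((486.2704162597656, -12.220879554748535), (6.225385665893555, 13.728019714355469), 69.03157043457031)
bar z 0.1950555179466347
pivot by O [ 0.47695327 -0.00953726]
```

```bash
python3 - <<'E'
from h import *
c=load('w5');g=2.857
A=[px(c,150+u/g,20+v/g,.195)[:2] for u,v in [(127,290),(228,357)]];d=A[1]-A[0]
al=.126-np.arctan2(d[1],d[0]);print('angle',al,'mid',(A[0]+A[1])/2)
rows([.4764,-.0100,.22],np.pi+.126-al,8)
E
```

```text
angle 0.5873934479770034 mid [ 0.47805293 -0.00887053]
from [ 0.512  -0.0613  0.2684] 1.6977 end [ 0.4764 -0.01    0.22  ] 2.6801
[6.9, -3.6, 6.1, 0, 0, np.float64(-0.1228)]
[7.3, -2.7, 6.0, 0, 0, np.float64(-0.1228)]
[7.6, -1.8, 6.1, 0, 0, np.float64(-0.1228)]
[7.8, -0.9, 6.0, 0, 0, np.float64(-0.1228)]
[7.8, 0.1, 6.1, 0, 0, np.float64(-0.1228)]
[7.8, 1.1, 6.0, 0, 0, np.float64(-0.1228)]
[7.5, 1.9, 6.1, 0, 0, np.float64(-0.1228)]
[7.3, 2.9, 6.0, 0, 0, np.float64(-0.1228)]
```

jog_arm(series=[[[6.9, -3.6, 6, 0, 0, -0.12, 40], [7.3, -2.7, 6, 0, 0, -0.12, 40], [7.6, -1.8, 6, 0, 0, -0.12, 40], [7.8, -0.9, 6, 0, 0, -0.12, 40], [7.8, 0.1, 6, 0, 0, -0.12, 40], [7.8, 1.1, 6, 0, 0, -0.12, 40], [7.5, 1.9, 6, 0, 0, -0.12, 40], [7.3, 2.9, 6, 0, 0, -0.12, 40], [0, 0, 0, 0, 0, 0, 40], [0, 0, 0, 0, 0, 0, 40]]])

```text
time_s: 16.45
eef_pos: [0.4771, -0.0102, 0.2207]
eef_rot: [0.0, 0.241, 0.97, -0.0]
wrist_force: [0.6, -0.0, -0.1]
opening: 0.471
grasp_force: 0.0
```

```bash
python3 - <<'E'
from h import *
c=snap('wrist','w6');o=ctrl.get_obs();q=o['eef_rot'];print(o['time_s'],o['eef_pos'],2*np.arctan2(q[2],q[1]),o['q'],o['torque'],o['dq'].round(3))
cv2.imwrite('pics/w6b.png',cv2.resize(c['frame'][150:384,130:380],(500,468),interpolation=cv2.INTER_CUBIC))
E
```

```text
16.5 [ 0.47740087 -0.01045054  0.22093761] 2.654334300753085 [-2.71086229e-01 -3.23288457e-02  1.85606438e+00 -1.01610554e-04
  1.31724184e+00 -1.35459874e+00] [ 0.02401099 -0.01153222  0.05709064] [-0.007 -0.001 -0.006  0.001 -0.001 -0.011]
```

View pics/w6b.png

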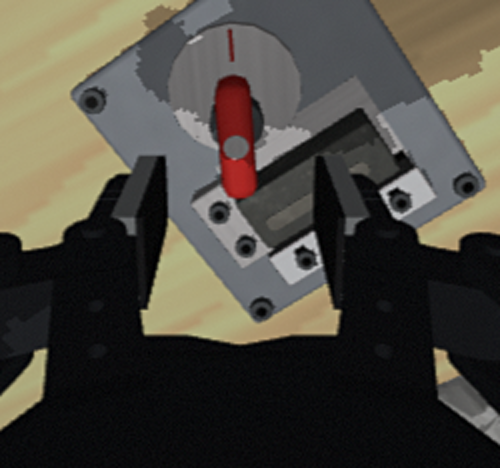

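The bar is upright and central between the fingers, with its dot at (236,147), its top at (233,80) and its bottom at (241,192). The stone is undisturbed in its seat. I measure the remaining offset.

```bash
python3 - <<'E'
from h import *
c=load('w6');o=ctrl.get_obs();q=o['eef_rot'];y=2*np.arctan2(q[2],q[1]);T=o['eef_pos'][:2]
X=np.array([np.cos(y),np.sin(y)]);Y=np.array([np.sin(y),-np.cos(y)])
for n,u,v in [('dot',236,147),('top',233,80),('bot',241,192)]:
    w=px(c,130+u/2,150+v/2,.195)[:2];print(n,w.round(4),'tool',((w-T)@X*1000).round(1),((w-T)@Y*1000).round(1))
E
```

```text
dot [ 0.4771 -0.0093] tool 0.8 0.9
top [4.571e-01 4.000e-04] tool 23.0 0.0
bot [ 0.4918 -0.0153] tool -15.0 2.5
```

jog_arm(series=[[[0.5, 0.7, 0, 0, 0, -0.05, 40], [0, 0, 8, 0, 0, 0, 40], [0, 0, 8, 0, 0, 0, 40], [0, 0, 8, 0, 0, 0, 40], [0, 0, 8, 0, 0, 0, 40], [0, 0, 6, 0, 0, 0, 40], [0, 0, 4, 0, 0, 0, 40], [0, 0, 0, 0, 0, 0, 40], [0, 0, 0, 0, 0, 0, 40], [0, 0, 0, 0, 0, 0, 40]]])

```text
time_s: 17.5
eef_pos: [0.4773, -0.0097, 0.179]
eef_rot: [0.0, 0.216, 0.976, -0.0]
wrist_force: [0.2, 0.4, 1.0]
opening: 0.468
grasp_force: 0.0
```

jog_arm(series=[[[0, 0, 0.8, 0, 0, 0, 30], [0, 0, 0, 0, 0, 0, 25], [0, 0, 0, 0, 0, 0, 20], [0, 0, 0, 0, 0, 0, 15], [0, 0, 0, 0, 0, 0, 10], [0, 0, 0, 0, 0, 0, 5], [0, 0, 0, 0, 0, 0, 5], [0, 0, 0, 0, 0, 0, 5], [0, 0, 0, 0, 0, 0, 5], [0, 0, 0, 0, 0, 0, 5]]])

```text
time_s: 18.5
eef_pos: [0.4762, -0.011, 0.1781]
eef_rot: [-0.001, 0.216, 0.976, -0.002]
wrist_force: [-6.6, -6.4, 4.3]
opening: 0.123
grasp_force: 59.0
```

```bash
cat >> h.py <<'E'
def st():
    o=ctrl.get_obs();q=o['eef_rot'];y=2*np.arctan2(q[2],q[1])
    F=o['wrist_force'];X=np.array([np.cos(y),np.sin(y),0]);Y=np.array([np.sin(y),-np.cos(y),0])
    print(o['time_s'],o['eef_pos'].round(4),'yaw',round(y,4),'bar angle',round(np.pi+.126-y,3),'q6',o['q'][5].round(3),'Ftool',(F@X).round(2),(F@Y).round(2),F[2].round(2),'M',o['torque'].round(3),'grip',o['grasp_force'],o['opening'])
E
python3 -c "
from h import *
st()"
```

```text
18.5 [ 0.4762 -0.011   0.1781] yaw 2.7067 bar angle 0.561 q6 -1.406 Ftool 3.27 -8.59 4.3 M [-1.005  0.865  0.072] grip 58.99010181427002 0.12272525053960859
```

jog_arm(series=[[[0.3, -1.2, 0, 0, 0, 0, 5], [0, 0, 0, 0, 0, 0, 5], [0, 0, 0, 0, 0, 0, 5], [0, 0, 0, 0, 0, 0.06, 5], [0, 0, 0, 0, 0, 0.06, 5], [0, 0, 0, 0, 0, 0.06, 5], [0, 0, 0, 0, 0, 0.06, 5], [0, 0, 0, 0, 0, 0.06, 5], [0, 0, 0, 0, 0, 0, 5], [0, 0, 0, 0, 0, 0, 5]]])

```text
time_s: 19.5
eef_pos: [0.4761, -0.0112, 0.1781]
eef_rot: [0.0, 0.359, 0.933, -0.001]
wrist_force: [-3.3, -5.9, 5.7]
opening: 0.121
grasp_force: 59.2
```

```bash
python3 -c "
from h import *
st()"
```

```text
19.5 [ 0.4761 -0.0112  0.1781] yaw 2.4065 bar angle 0.861 q6 -1.108 Ftool -1.54 -6.63 5.72 M [-0.839  0.564 -0.079] grip 59.16877627372742 0.12093957751809833
```

jog_arm(series=[[[-0.3, -1.1, -0.4, 0, 0, 0, 5], [0, 0, 0, 0, 0, 0.06, 5], [0, 0, 0, 0, 0, 0.06, 5], [0, 0, 0, 0, 0, 0.06, 5], [0, 0, 0, 0, 0, 0.06, 5], [0, 0, 0, 0, 0, 0.06, 5], [0, 0, 0, 0, 0, 0.06, 5], [0, 0, 0, 0, 0, 0, 5], [0, 0, 0, 0, 0, 0, 5], [0, 0, 0, 0, 0, 0, 5]]])

```text
time_s: 20.5
eef_pos: [0.4759, -0.0115, 0.1782]
eef_rot: [0.0, 0.52, 0.854, 0.0]
wrist_force: [0.8, -1.9, 1.3]
opening: 0.125
grasp_force: 58.8
```

```bash
python3 -c "
from h import *
st()"
```

```text
20.5 [ 0.4759 -0.0115  0.1782] yaw 2.0478 bar angle 1.22 q6 -0.752 Ftool -2.03 -0.13 1.34 M [-0.22  -0.245 -0.046] grip 58.833566308021545 0.1252384386375557
```

jog_arm(series=[[[0, 0, 0, 0, 0, 0.05, 5], [0, 0, 0, 0, 0, 0.05, 5], [0, 0, 0, 0, 0, 0.05, 5], [0, 0, 0, 0, 0, 0.05, 5], [0, 0, 0, 0, 0, 0.04, 5], [0, 0, 0, 0, 0, 0.04, 5], [0, 0, 0, 0, 0, 0, 5], [0, 0, 0, 0, 0, 0, 5], [0, 0, 0, 0, 0, 0, 5], [0, 0, 0, 0, 0, 0, 5]]])

```text
time_s: 21.5
eef_pos: [0.4757, -0.0115, 0.1782]
eef_rot: [0.0, 0.634, 0.773, 0.0]
wrist_force: [0.9, -2.0, -0.4]
opening: 0.122
grasp_force: 58.8
```

```bash
python3 -c "
from h import *
st()"
```

```text
21.5 [ 0.4757 -0.0115  0.1782] yaw 1.7674 bar angle 1.5 q6 -0.471 Ftool -2.18 0.43 -0.43 M [-0.216 -0.28   0.005] grip 58.81690442562103 0.12152988497679422
```

Still free. I carry on in smaller steps.

jog_arm(series=[[[0, 0, 0, 0, 0, 0.03, 5], [0, 0, 0, 0, 0, 0, 5], [0, 0, 0, 0, 0, 0.03, 5], [0, 0, 0, 0, 0, 0, 5], [0, 0, 0, 0, 0, 0.03, 5], [0, 0, 0, 0, 0, 0, 5], [0, 0, 0, 0, 0, 0.03, 5], [0, 0, 0, 0, 0, 0, 5], [0, 0, 0, 0, 0, 0, 5], [0, 0, 0, 0, 0, 0, 5]]])

```text
time_s: 22.5
eef_pos: [0.4757, -0.0116, 0.1782]
eef_rot: [0.0, 0.679, 0.734, 0.0]
wrist_force: [1.0, -1.4, -0.0]
opening: 0.123
grasp_force: 58.8
```

```bash
python3 -c "
from h import *
st()"
```

```text
22.5 [ 0.4757 -0.0116  0.1782] yaw 1.6477 bar angle 1.62 q6 -0.351 Ftool -1.5 0.9 -0.03 M [-0.154 -0.287 -0.018] grip 58.80523145198822 0.12267807368488083
```

jog_arm(series=[[[0, 0, 0, 0, 0, 0.03, 5], [0, 0, 0, 0, 0, 0, 5], [0, 0, 0, 0, 0, 0.02, 5], [0, 0, 0, 0, 0, 0, 5], [0, 0, 0, 0, 0, 0.02, 5], [0, 0, 0, 0, 0, 0, 5], [0, 0, 0, 0, 0, 0, 5], [0, 0, 0, 0, 0, 0, 5], [0, 0, 0, 0, 0, 0, 5], [0, 0, 0, 0, 0, 0, 5]]])

```text
time_s: 23.5
eef_pos: [0.4756, -0.0116, 0.1782]
eef_rot: [-0.0, 0.705, 0.709, 0.0]
wrist_force: [-0.1, -1.0, 1.1]
opening: 0.123
grasp_force: 58.8
```

```bash
sed -i "s/,'grip',o/,'tau6',o['joint_efforts'][5].round(3),'grip',o/" h.py; python3 -c "
from h import *
st()"
```

```text
23.5 [ 0.4756 -0.0116  0.1782] yaw 1.5767 bar angle 1.691 q6 -0.28 Ftool -0.97 -0.11 1.09 M [-0.146 -0.157 -0.043] tau6 -0.049 grip 58.839420676231384 0.12265024393463428
```

jog_arm(series=[[[0, 0, 0, 0, 0, 0.02, 5], [0, 0, 0, 0, 0, 0, 5], [0, 0, 0, 0, 0, 0.02, 5], [0, 0, 0, 0, 0, 0, 5], [0, 0, 0, 0, 0, 0.01, 5], [0, 0, 0, 0, 0, 0, 5], [0, 0, 0, 0, 0, 0, 5], [0, 0, 0, 0, 0, 0, 5], [0, 0, 0, 0, 0, 0, 5], [0, 0, 0, 0, 0, 0, 5]]])

```text
time_s: 24.5
eef_pos: [0.4756, -0.0116, 0.1782]
eef_rot: [-0.0, 0.723, 0.691, -0.0]
wrist_force: [-0.0, -0.5, 1.9]
opening: 0.121
grasp_force: 58.9
```

```bash
python3 -c "
from h import *
st()"
```

```text
24.5 [ 0.4756 -0.0116  0.1782] yaw 1.5267 bar angle 1.741 q6 -0.23 Ftool -0.46 -0.0 1.91 M [-0.116 -0.013 -0.032] tau6 -0.023 grip 58.90476644039154 0.12136346638937508
```

jog_arm(series=[[[0, 0, 0, 0, 0, 0.02, 5], [0, 0, 0, 0, 0, 0, 5], [0, 0, 0, 0, 0, 0.02, 5], [0, 0, 0, 0, 0, 0, 5], [0, 0, 0, 0, 0, 0.01, 5], [0, 0, 0, 0, 0, 0, 5], [0, 0, 0, 0, 0, 0, 5], [0, 0, 0, 0, 0, 0, 5], [0, 0, 0, 0, 0, 0, 5], [0, 0, 0, 0, 0, 0, 5]]])

```text
time_s: 25.5
eef_pos: [0.4756, -0.0116, 0.1782]
eef_rot: [-0.0, 0.74, 0.673, -0.0]
wrist_force: [-2.5, -0.6, 1.4]
opening: 0.122
grasp_force: 59.0
```

```bash
python3 -c "
from h import *
st()"
```

```text
25.5 [ 0.4756 -0.0116  0.1782] yaw 1.4767 bar angle 1.791 q6 -0.18 Ftool -0.8 -2.45 1.41 M [-0.059  0.089 -0.006] tau6 0.006 grip 58.96805226802826 0.12205859659075438
```

jog_arm(series=[[[0, 0, 0, 0, 0, 0.002, 5], [0, 0, 0, 0, 0, 0.002, 5], [0, 0, 0, 0, 0, 0.002, 5], [0, 0, 0, 0, 0, 0.002, 5], [0, 0, 0, 0, 0, 0.003, 5], [0, 0, 0, 0, 0, 0.003, 5], [0, 0, 0, 0, 0, 0.003, 5], [0, 0, 0, 0, 0, 0.003, 5], [0, 0, 0, 0, 0, 0.003, 5], [0, 0, 0, 0, 0, 0.003, 5]]])

```text
time_s: 26.5
eef_pos: [0.4756, -0.0116, 0.1782]
eef_rot: [-0.0, 0.748, 0.663, -0.0]
wrist_force: [-2.1, -0.7, 2.3]
opening: 0.121
grasp_force: 59.1
```

```bash
python3 - <<'E'
from h import *
st()
c=snap('wrist','w7');t=snap('top','t7');s=snap('side','s7')
a=cv2.resize(c['frame'][150:384,130:380],(400,375),interpolation=cv2.INTER_CUBIC)
P=lambda p:((np.array(p)-np.array(s['xyz']))@rot(s))
q=P([.50,0,.17]);u,v=int(s['cx']+s['fx']*q[0]/q[2]),int(s['cy']+s['fx']*q[1]/q[2]);print(u,v)
b=cv2.resize(s['frame'][v-60:v+60,u-64:u+64],(400,375),interpolation=cv2.INTER_CUBIC)
cv2.imwrite('pics/w7b.png',cv2.hconcat([a,b]))
E
```

```text
26.5 [ 0.4756 -0.0116  0.1782] yaw 1.4506 bar angle 1.817 q6 -0.154 Ftool -0.91 -2.03 2.31 M [-0.053  0.309  0.188] tau6 0.168 grip 59.10114884376526 0.12105790280215696
261 180
```

View pics/w7b.png

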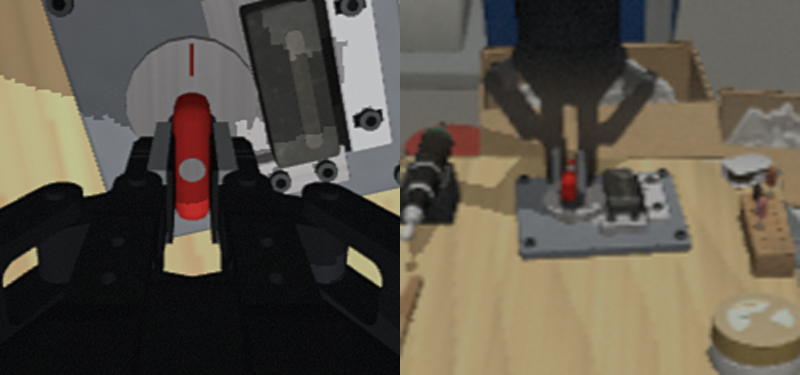

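The wrist view shows the lobe against the stone, which touches the rubber and the stop. The torque has risen to about 0.18 N m, or roughly 5 N of clamping. I tighten in small steps.

jog_arm(series=[[[0, 0, 0, 0, 0, 0.003, 5], [0, 0, 0, 0, 0, 0.003, 5], [0, 0, 0, 0, 0, 0.003, 5], [0, 0, 0, 0, 0, 0.003, 5], [0, 0, 0, 0, 0, 0.003, 5], [0, 0, 0, 0, 0, 0.003, 5], [0, 0, 0, 0, 0, 0.003, 5], [0, 0, 0, 0, 0, 0.003, 5], [0, 0, 0, 0, 0, 0.003, 5], [0, 0, 0, 0, 0, 0.003, 5]]])

```text
time_s: 27.65
eef_pos: [0.4755, -0.0116, 0.1782]
eef_rot: [-0.0, 0.758, 0.652, -0.0]
wrist_force: [-4.5, -0.6, 3.2]
opening: 0.123
grasp_force: 59.3
```

```bash
python3 -c "
from h import *
st()"
```

```text
27.65 [ 0.4755 -0.0116  0.1782] yaw 1.4205 bar angle 1.847 q6 -0.124 Ftool -1.29 -4.34 3.18 M [-0.02   0.56   0.426] tau6 0.321 grip 59.31543052196503 0.12346495532833632
```

jog_arm(series=[[[0, 0, 0, 0, 0, 0, 5], [0, 0, 0, 0, 0, 0, 5], [0, 0, 0, 0, 0, 0, 5], [0, 0, 0, 0, 0, 0, 5], [0, 0, 0, 0, 0, 0, 5], [0, 0, 0, 0, 0, 0, 5], [0, 0, 0, 0, 0, 0, 5], [0, 0, 0, 0, 0, 0, 5], [0, 0, 0, 0, 0, 0, 5], [0, 0, 0, 0, 0, 0, 5]]])

```text
time_s: 28.65
eef_pos: [0.4755, -0.0115, 0.1781]
eef_rot: [-0.0, 0.758, 0.652, -0.0]
wrist_force: [-4.9, -0.4, 4.7]
opening: 0.123
grasp_force: 59.3
```

```bash
python3 -c "
from h import *
st()"
```

```text
28.65 [ 0.4755 -0.0115  0.1781] yaw 1.4207 bar angle 1.847 q6 -0.124 Ftool -1.18 -4.81 4.7 M [0.049 0.788 0.286] tau6 0.311 grip 59.306772351264954 0.12266586084831523
```

jog_arm(series=[[[0, 0, 0, 0, 0, 0.005, 5], [0, 0, 0, 0, 0, 0.005, 5], [0, 0, 0, 0, 0, 0.004, 5], [0, 0, 0, 0, 0, 0, 5], [0, 0, 0, 0, 0, 0, 5], [0, 0, 0, 0, 0, 0, 5], [0, 0, 0, 0, 0, 0, 5], [0, 0, 0, 0, 0, 0, 5], [0, 0, 0, 0, 0, 0, 5], [0, 0, 0, 0, 0, 0, 5]]])

```text
time_s: 29.65
eef_pos: [0.4756, -0.0115, 0.1782]
eef_rot: [-0.0, 0.763, 0.647, -0.0]
wrist_force: [-5.3, -0.4, 3.6]
opening: 0.124
grasp_force: 59.4
```

```bash
python3 -c "
from h import *
st()"
```

```text
29.65 [ 0.4756 -0.0115  0.1782] yaw 1.4067 bar angle 1.861 q6 -0.11 Ftool -1.27 -5.13 3.55 M [0.009 0.833 0.306] tau6 0.337 grip 59.408538937568665 0.12425448543496176
```

jog_arm(series=[[[0, 0, 0, 0, 0, 0, 20], [0, 0, 0, 0, 0, 0, 30], [0, 0, 0, 0, 0, 0, 30], [0, 0, 0, 0, 0, 0, 30], [0, 0, -3, 0, 0, 0, 30], [0, 0, -8, 0, 0, 0, 30], [0, 0, -15, 0, 0, 0, 30], [-5, 0, -20, 0, 0, 0, 30], [-15, 0, -20, 0, 0, 0, 30], [-15, 0, -20, 0, 0, 0, 30]]])

```text
time_s: 30.65
eef_pos: [0.47, -0.0463, 0.2658]
eef_rot: [0.0, 0.762, 0.647, 0.0]
wrist_force: [-0.5, -0.4, -0.2]
opening: 0.347
grasp_force: 0.0
```

jog_arm(series=[[[-20, 8, 0, 0, 0, 0, 30], [-15, 8, 0, 0, 0, 0, 30], [0, 8, 0, 0, 0, 0, 30], [0, 0, 0, 0, 0, 0, 30], [0, 0, 0, 0, 0, 0, 30], [0, 0, 0, 0, 0, 0, 30], [0, 0, 0, 0, 0, 0, 30], [0, 0, 0, 0, 0, 0, 30], [0, 0, 0, 0, 0, 0, 30], [0, 0, 0, 0, 0, 0, 30]]])

```text
time_s: 31.65
eef_pos: [0.4879, -0.0845, 0.2642]
eef_rot: [0.0, 0.763, 0.647, 0.0]
wrist_force: [-0.5, -0.7, 0.7]
opening: 0.35
grasp_force: 0.0
```

```bash
python3 - <<'E'
from h import *
st()
c=snap('wrist','w8')
cv2.imwrite('pics/w8b.png',cv2.resize(c['frame'][20:230,130:400],(771,600),interpolation=cv2.INTER_CUBIC))
E
```

```text
31.65 [ 0.4879 -0.0845  0.2642] yaw 1.4068 bar angle 1.861 q6 -0.248 Ftool -0.78 -0.43 0.72 M [ 0.014  0.01  -0.058] tau6 0.001 grip 0.0 0.3499014933668262
```

View pics/w8b.png

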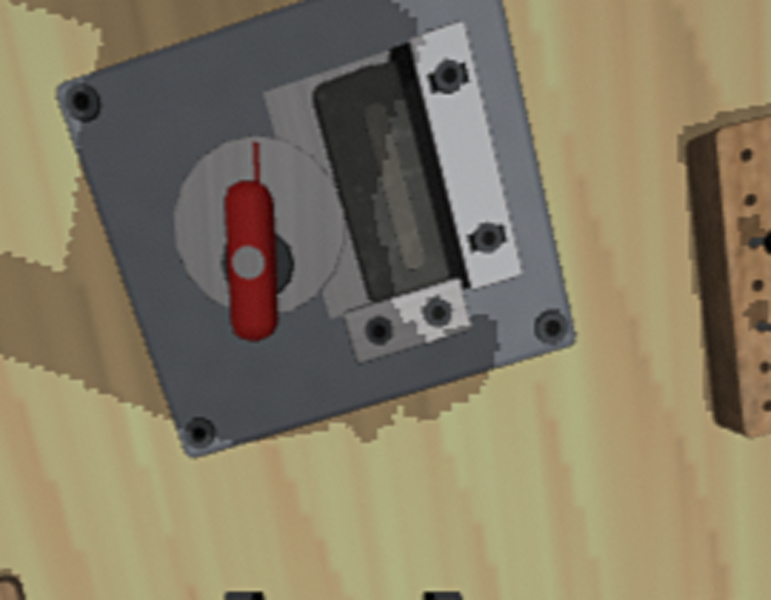

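The knob's disc edge at (345,235) bears on the stone. The stone lies flat on the rubber face with its end on the stop at about (415,293), and the robot is clear, so I hand in.

```bash
python3 -c "
from bench import ctrl
print(ctrl.hand_in())"
```

```text
the job is handed in; nothing more can be done
None
```

I mounted the stone flat against the end stop and turned the cam until it pressed the stone onto the jaw at about 11 N (estimated from the turning torque), then backed the arm clear and handed the job in at about 32 s; no verdict was returned.

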